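# Click the rotary shade palette round to coral

## Robot

A 7-joint arm with a two-finger parallel gripper is mounted at the origin on the work surface. World frame = base frame: x ahead of the robot, y to its left, z up, the work surface at z = 0. Lengths are in m, angles in rad, forces in N, time in s.
With the tool pointing down it reaches from about 0.35 to 0.9 m from the base axis. Payload 8.1 kg.
Tool frame: the origin (TCP) lies on the front face of the gripper's body, between the roots of the fingers; the fingertips stand 66 mm ahead of it and the grasp point (between the pads) lies 47 mm ahead of it; z points along the fingers, y is the line along which they close (so a half turn about z gives the same grasp; the last joint's range is limited). The gripper opens to 92 mm and grips with 3 to 60 N. Pads are 19 mm wide; open, the fingers measure 130 mm over their backs; the gripper's body (75 mm by 190 mm) begins 47 mm behind the grasp point.
Start: joints at [1.238, 0.434, 0.025, 1.573, -0.012, 1.134, -0.075], TCP at [0.142, -0.609, 0.292] pointing down, gripper open.
Joint ranges: [-2.62, 2.62], [-0.44, 2.09], [-1.27, 1.32], [0.08, 2.57], [-1.32, 4.46], [0.12, 2], [-2.74, 2.74]. Speed limits (rad/s): [2.22, 2.22, 3.01, 3.01, 3.14, 3.14, 3.14].

## Interface

Orientations are given as a unit quaternion [x, y, z, w].
In Python, from bench import bot, read_camera, camera_params gives the robot as it stands.
- The arm moves only by the tool apply_moves, never from a script. Its argument "series" is one flat list of numbers, 6 for each row, row after row: the shift along the tool's x, y, z in mm, then the turn, a rotation vector about the tool's x, y, z in degrees. In form: [x, y, z, ax, ay, az, x, y, z, ax, ay, az, ...]. A call has 1 to 8 rows; each row shifts and turns the commanded pose from where the row before left it, along the tool's axes as they then stand; what a row does not reach is not made up. A row lasts 1/12 s, in which the tool goes at most 41.7 mm and 7.16 degrees, less where a joint would pass 70% of its speed; a pose out of reach is approached as far as the arm can. A call with a gripper value outside its range is refused whole. "grip" is the gripper's target within -1 to 1 (fully open at 1, half-way at 0, shut at -1), set as the call begins (left out, the last holds). The fingers move at their own pace and stop on an object; "force" is the grip in N (left out, the last holds). Time passes only in rows, so rows that do not move let the fingers close. It gives the time, the measured TCP pose, the force, the opening and the grip force at its end, in the units of the state.
- bot.read_state(): the state, without advancing time (a new reading comes with each control period).
- read_camera(name): name is "scene" or "top" or "wrist"; returns (picture, depth): 420x560x3 uint8, red, green, blue; 420x560 float32, m along the optical axis (not along the pixel's ray), 0 where there is no reading.
- camera_params(name): a dict with "intrinsics" (3x3 intrinsics, pixels), "eye" and "orientation" of the camera in the world; the wrist camera has in their place "hand_eye" (4x4, takes a point from camera to tool coordinates, whose origin is the TCP and whose axes are the flange's). Camera axes: x right, y up, looking along -z (the intrinsics and any distortion apply to the point x, -y, -z); pixel columns grow to the right and rows downward; lengths in m; the calibration is good to about 2 mm. A picture is of the moment at which its call begins: read the wrist's pose just before it. camera_params takes no time and is no camera call.
- bot.sign_off(): hands the job in; it is judged then, once.
The state is a dict: "time_s": time; "q": joint angles; "joint_vel": joint speeds; "joint_torque": joint torques, N m; "ee_pos": TCP position; "ee_rot": TCP orientation; "ft_force": force on the tool from outside, world axes, zero at the start; "torque": the same for the moment, N m; "grip_width": opening from 0.0 (shut) to 1.0 (fully open); "grasp_force": force on a finger pad.
Only numpy, scipy, OpenCV 4.12 (cv2) and the standard library are available. Lean on these libraries where they do the work, as an engineer would, in place of code of your own. Each camera call takes 0.05 s, during which the arm holds its last target. There are 200 camera calls.

## Task

On top of the clear acrylic organizer stands a rotary makeup palette. Turn its shade wheel clockwise (seen from above) by flicking the tabs on its edge with a fingertip until the coral pan has clicked into place under the opening of the clear cover, and do not click it on past there. Do it lightly: do not pinch, lift or shove the palette, and leave the tray and the other things on the vanity where they are.

Things in the scene. Friction and masses are not known exactly. Their poses are not given: they have to be found in the camera images.
- palette: Rotary makeup palette, loose on the deck on a rubber foot, 0.7 to 0.95 kg. Origin: centre of its underside, on the wheel's axis; z up; -x points to the middle of the opening. White base 105 mm across, 13.5 mm high; wheel above it; over that (31 to 34 mm up) a fixed clear cover, 54 mm radius, lacking one 45 degree sector edged in brass: the opening. White centre cap ends 41 mm up.
- shade_wheel (a joint): Turn of the wheel in the palette, rad, growing clockwise from above; 0 = coral in the opening. Seats every pi/4; starts 2, 3 or 4 seats before 0 (-1.57, -2.36 or -3.14). A spring ratchet lets it turn only clockwise: pushed about 37 degrees from a seat, against about 1 N at the tabs, it drops into the next; let go sooner it springs back. Pushed further on, it falls back to the last seat passed.
- coral_pan (a point): Centre of the top of the coral (orange-red) pan, one of eight round pans 26 mm across set in the wheel's top, 37 mm from the axis and 28 mm above the deck. Going anticlockwise seen from above the pans are coral, ivory, lilac, blue, olive, dark brown, teal and grey.
- coral_gap (a point): Middle of the gap between the two thumb tabs beside the coral pan, 63 mm from the axis, 21 mm above the deck. The dark wheel (15.5 to 27 mm above the deck) is a disc of 56 mm radius with eight like radial tabs 45 degrees apart, reaching to 70 mm radius, 10 mm wide, round ended. Gaps are about 34 mm wide, one outside each pan.
- opening (a point): Middle of the brass-edged opening in the clear cover, 37 mm from the axis and 34 mm above the deck.
- organizer: Clear acrylic organizer, fixed to the vanity, 310 mm deep (its x) by 470 mm wide (its y); origin at the centre of its underside; its flat deck, on which the palette stands, is 90 mm above the vanity top. Its front faces the robot.
- tray_knob (a point): Centre of the 20 mm brass ball knob on the front of the organizer's pull-out tray, 50 mm above the vanity top; the tray may stand up to 50 mm open. To be left alone.
- brush_clip: Spring steel clip, base 40 x 50 mm, standing jaws up and holding a makeup brush level, 38 mm up, along its y (163 mm long in all); origin centre of underside. Bystander on the back of the deck.
- trinket_dish: Peach ceramic trinket dish, 76 mm across, 18 mm high, origin centre of underside. Bystander on the back of the deck.
- compact: Matte white round compact, 66 mm across, 18 mm high, origin centre of underside. Bystander on the back of the deck.
- serum_bottle: Green glass serum bottle with black dropper cap, 34 mm across, 75 mm high, origin centre of underside. Bystander at one side of the deck.
- lipstick: Black lipstick standing upright, 21 mm across, 62 mm high, origin centre of underside. Bystander at one side of the deck.
- nail_polish: Dark red nail polish bottle with white cap, 32 mm across, 62 mm high, origin centre of underside. Bystander at one side of the deck.
- cream_jar: White jar with rose lid, 66 mm across, 46 mm high, origin centre of underside. Bystander on the vanity top left of the organizer.

How it is judged:
At the end, for the whole second after the job is handed in: The wheel is at rest with the coral pan seated under the opening (wheel within 0.12 rad of 0), and the palette stands flat on the deck within 30 mm of where it stood (value of joint shade_wheel between -0.12 and 0.12 rad and velocity of joint shade_wheel between -0.1 and 0.1 rad/s and horizontal distance between coral_pan and opening below 0.006 m and height (world z) of palette between 0.085 and 0.095 m and angle between palette's own z axis and vertical below 0.05 rad and distance of palette from where it was at the start of the episode below 0.03 m and linear speed of palette below 0.02 m/s); the robot touches nothing.
It fails at once if the wheel is clicked on past coral (more than 0.74 rad beyond the coral seat) (value of joint shade_wheel above 0.74 rad).
It fails at once if the palette is lifted or sunk more than 10 mm, tipped more than 0.2 rad or shoved more than 30 mm (height (world z) of palette above 0.1 m or height (world z) of palette below 0.08 m or angle between palette's own z axis and vertical above 0.2 rad or distance of palette from where it was at the start of the episode above 0.03 m).
It fails at once if the palette or its wheel is pinched or forced with more than 15 N (contact force between the fingers and palette above 15 N).
It fails at once if the tray is moved more than 15 mm (distance of tray_knob from where it was at the start of the episode above 0.015 m).
It fails at once if a bystander is shifted or lifted more than 15 mm, or a standing bottle or tube is knocked over (distance of any of brush_clip, trinket_dish, compact, serum_bottle, lipstick, nail_polish, cream_jar from where it was at the start of the episode above 0.015 m or angle between any of serum_bottle, lipstick, nail_polish's own z axis and vertical above 0.3 rad).
It also fails if it takes over 64 s, if anything falls off the work surface, if the arm or the gripper's body presses on something with over 40 N, if the wrist force passes 120 N, or if a joint passes its speed limit or range.

## Working session

There is one attempt and no reset: what is moved stays moved. The work goes in short steps, Python scripts to look and compute and a tool call to move; the robot and the scene stay as the last step left them, time stands still between calls to the robot, and variables do not carry over. Pictures are saved under pics/ and viewed, at most 10 in all, crops included, and the job is handed in when it is done.

Besides the shell and the picture viewer there is one more tool, called after "Request:" by a JSON object that holds its "name" and its "arguments", one argument or row to a line. apply_moves: Moves the arm, as the interface text tells. Its arguments: {"type":"object","properties":{"series":{"type":"array"},"grip":{"type":"number"},"force":{"type":"number"}},"required":["series"]}

```bash
mkdir -p pics; ls; cat > h.py <<'E'
import numpy as np, cv2
from scipy.spatial.transform import Rotation as R
from bench import bot, read_camera, camera_params
def cam(name):
    s=bot.read_state(); p=camera_params(name)
    K=np.array(p["intrinsics"])
    if "hand_eye" in p:
        T=np.eye(4);T[:3,:3]=R.from_quat(s["ee_rot"]).as_matrix();T[:3,3]=s["ee_pos"];T=T@np.array(p["hand_eye"])
    else:
        T=np.eye(4);o=np.array(p["orientation"]);T[:3,:3]=o if o.shape==(3,3) else R.from_quat(o).as_matrix();T[:3,3]=p["eye"]
    return K,T,p
def onplane(K,T,uv,z):
    uv=np.atleast_2d(np.array(uv,float)); d=np.c_[(uv[:,0]-K[0,2])/K[0,0],-(uv[:,1]-K[1,2])/K[1,1],-np.ones(len(uv))]@T[:3,:3].T
    return T[:3,3]+d*((z-T[2,3])/d[:,2])[:,None]
def snap(name,f):
    K,T,p=cam(name); im,d=read_camera(name); cv2.imwrite(f,cv2.cvtColor(im,cv2.COLOR_RGB2BGR)); np.savez(f[:-4]+'.npz',im=im,d=d,K=K,T=T); return im,d,K,T,p
E
python3 - <<'E'
from h import *
for n in("scene","top"):
    im,d,K,T,p=snap(n,f"pics/{n}0.png"); print(p)
print(bot.read_state())
E
```

```text
pics
{'intrinsics': array([[399.8477316 ,   0.        , 277.42262106],
       [  0.        , 399.8477316 , 215.15608469],
       [  0.        ,   0.        ,   1.        ]]), 'eye': array([1.17422902, 0.31085044, 0.64790444]), 'orientation': array([0.24881922, 0.33542478, 0.74541519, 0.51955308])}
{'intrinsics': array([[434.68810052,   0.        , 270.73122552],
       [  0.        , 434.68810052, 207.87297675],
       [  0.        ,   0.        ,   1.        ]]), 'eye': array([0.53503605, 0.12953011, 1.0371082 ]), 'orientation': array([ 0.00116738, -0.01931925, -0.70245923,  0.71146078])}
{'time_s': 0.1, 'q': array([ 1.23839509,  0.43513498,  0.02501517,  1.57401546, -0.01155812,
        1.13398301, -0.07511866]), 'joint_vel': array([ 6.65136026e-04, -3.08351277e-03, -7.56973599e-04, -4.03720598e-03,
        1.49572258e-03,  2.77478656e-04,  4.39497378e-05]), 'joint_torque': array([ 3.34118180e-03, -6.69123030e+01,  9.88423526e-01, -3.15145969e+01,
       -6.04582694e-02,  3.73767887e-02, -9.65251132e-06]), 'ee_pos': array([ 0.1422045 , -0.60823237,  0.29153164]), 'ee_rot': array([ 9.93412138e-01,  1.14594222e-01, -1.69933203e-04, -6.77681173e-04]), 'ft_force': array([-0.37878011, -0.03468347, -0.09652469]), 'torque': array([ 0.05839574, -0.03524209,  0.0315438 ]), 'grasp_force': 0.0, 'grip_width': 1.0012594914935729}
```

View pics/top0.png

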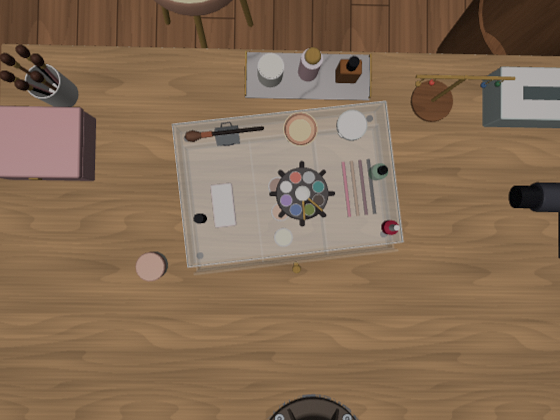

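View pics/scene0.png

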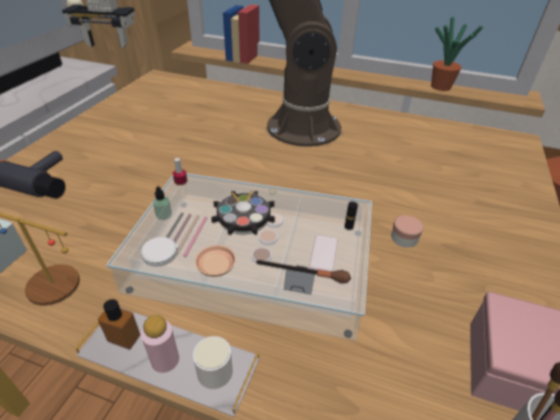

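The top view (up = +x, left = +y) shows the palette at (302,193), coral at (295,178) on the far side, and the brass edges towards the lower right near (313,205). The bystanders sit around the deck's edge, with the lipstick at (200,218), bottle (378,172) and polish (391,228).

```bash
python3 - <<'E'
from h import *
z=np.load('pics/top0.npz');im,K,T=z['im'],z['K'],z['T']
hsv=cv2.cvtColor(im,cv2.COLOR_RGB2HSV)
c=im[150:240,255:350]; cv2.imwrite('pics/top0c.png',cv2.cvtColor(cv2.resize(c,None,fx=6,fy=6,interpolation=cv2.INTER_CUBIC),cv2.COLOR_RGB2BGR))
dark=(hsv[...,2]<60).astype(np.uint8); dark[:150]=0;dark[240:]=0;dark[:,:255]=0;dark[:,350:]=0
cn,_=cv2.findContours(dark,cv2.RETR_EXTERNAL,cv2.CHAIN_APPROX_NONE);cn=max(cn,key=cv2.contourArea)
w=onplane(K,T,cn[:,0],.117)
(cx,cy),r=cv2.minEnclosingCircle(w[:,:2].astype(np.float32)); print('wheel',cx,cy,r)
d=w[:,:2]-[cx,cy]; rr=np.hypot(*d.T); a=np.degrees(np.arctan2(d[:,1],d[:,0]))
m=rr>.062; print('tab phase',np.degrees(np.angle(np.exp(8j*np.radians(a[m])).sum()))/8)
def ang(mask,zz,n):
    ys,xs=np.nonzero(mask); k=(abs(xs-302)<30)&(abs(ys-193)<30); p=onplane(K,T,np.c_[xs[k],ys[k]],zz).mean(0)-[cx,cy,0]
    print(n,k.sum(),np.hypot(*p[:2]),np.degrees(np.arctan2(p[1],p[0])))
ang((hsv[...,0]<10)&(hsv[...,1]>110)&(hsv[...,2]>130),.118,'coral')
ys,xs=np.nonzero((hsv[...,0]>17)&(hsv[...,0]<28)&(hsv[...,1]>110)&(hsv[...,2]>100)); k=(abs(xs-302)<30)&(abs(ys-193)<30)
p=onplane(K,T,np.c_[xs[k],ys[k]],.124)[:,:2]-[cx,cy]
for q in p: print(np.round(np.hypot(*q)*1e3),np.round(np.degrees(np.arctan2(q[1],q[0]))),end='; ')
E
```

```text
wheel 0.5458498001098633 0.010780803859233856 0.020781394094228745
tab phase 0.0
coral 69 0.09346542845897726 28.292366797691944
41.0 22.0; 39.0 26.0; 39.0 23.0; 38.0 20.0; 37.0 24.0; 36.0 21.0; 35.0 18.0; 42.0 42.0; 34.0 22.0; 33.0 19.0; 33.0 15.0; 42.0 46.0; 40.0 44.0; 31.0 16.0; 30.0 12.0; 30.0 8.0; 40.0 48.0; 39.0 46.0; 28.0 13.0; 28.0 9.0; 27.0 5.0; 39.0 50.0; 37.0 48.0; 26.0 10.0; 25.0 5.0; 25.0 0.0; 37.0 53.0; 36.0 50.0; 23.0 5.0; 23.0 0.0; 23.0 -5.0; 34.0 53.0; 21.0 0.0; 21.0 -6.0; 21.0 -11.0; 33.0 56.0; 31.0 54.0; 19.0 -6.0; 19.0 -12.0; 20.0 -18.0; 32.0 59.0; 30.0 57.0; 18.0 -21.0; 19.0 -27.0; 20.0 -32.0; 31.0 62.0; 29.0 60.0; 17.0 -30.0; 18.0 -36.0; 30.0 66.0; 28.0 64.0; 17.0 -40.0; 18.0 -45.0; 29.0 70.0; 27.0 68.0; 29.0 74.0; 27.0 72.0; 28.0 78.0; 26.0 77.0; 28.0 82.0; 26.0 81.0; 27.0 86.0; 25.0 86.0; 27.0 91.0; 25.0 91.0; 27.0 95.0; 25.0 96.0; 28.0 100.0; 26.0 100.0; 26.0 105.0;
```

View pics/top0c.png

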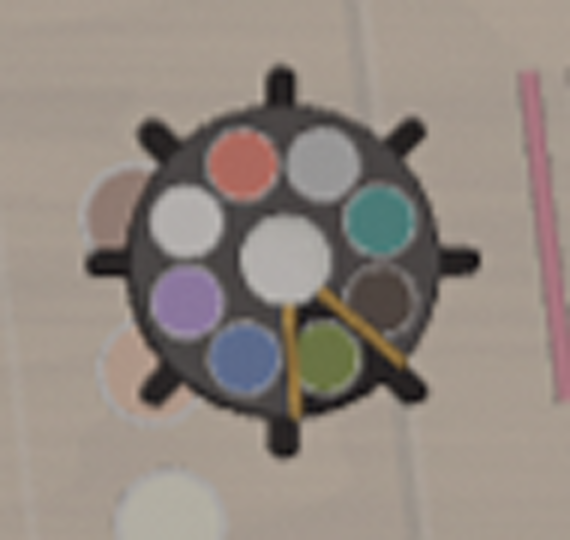

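Olive sits under the opening, centred on about (325,357) in the crop, so coral is 4 seats away. My plan is to sweep a shut finger past the lower-left gap, which needs almost no yaw. I'll measure the centre and tab phase first.

```bash
cat > m.py <<'E'
from h import *
def wheel(im,K,T,guess,thr=60,zz=.115):
    v=im.max(2); ys,xs=np.nonzero(v<thr); w=onplane(K,T,np.c_[xs,ys],zz)[:,:2]
    w=w[np.hypot(*(w-guess).T)<.08]
    for i in range(4):
        (cx,cy),r=cv2.minEnclosingCircle(w.astype(np.float32)); 
        w=w[np.hypot(*(w-[cx,cy]).T)<.074]
    d=w-[cx,cy]; rr=np.hypot(*d.T);a=np.arctan2(d[:,1],d[:,0]); m=(rr>.059)&(rr<.072)
    return np.array([cx,cy]),r,np.degrees(np.angle(np.exp(8j*a[m]).sum()))/8,m.sum()
E
python3 - <<'E'
from m import *
z=np.load('pics/top0.npz');im,K,T=z['im'],z['K'],z['T']
g=onplane(K,T,[302.2,193.5],.115)[0,:2]; print(g)
for t in (50,60,75): print(wheel(im,K,T,g,t))
s=bot.read_state();Rm=R.from_quat(s['ee_rot']).as_matrix(); print(Rm.round(3))
for n,uv,zz in [('lip',(200,218),.152),('bottle',(378,172),.165)]: print(n,onplane(K,T,uv,zz))
E
```

```text
[0.59340454 0.03938368]
(array([0.593364  , 0.03987196]), 0.06858226656913757, np.float64(1.0132625037757357), np.int64(119))
(array([0.5933646 , 0.03982523]), 0.06861570477485657, np.float64(1.0458465680355615), np.int64(132))
(array([0.59394819, 0.03986215]), 0.06900390237569809, np.float64(1.085287009384833), np.int64(151))
[[ 0.974  0.228 -0.   ]
 [ 0.228 -0.974  0.001]
 [-0.    -0.001 -1.   ]]
lip [[0.53841546 0.25017185 0.152     ]]
bottle [[ 0.63599451 -0.10914118  0.165     ]]
```

Request:
{"name": "apply_moves", "arguments": {
  "series": [21,-25,0,0,0,0,21,-25,0,0,0,0,21,-25,0,0,0,0,21,-25,0,0,0,0,21,-25,0,0,0,0,21,-25,0,0,0,0,21,-25,0,0,0,0,21,-25,0,0,0,0],
  "grip": -1,
  "force": 5
}}

```text
time_s: 0.77
ee_pos: [0.2606, -0.3739, 0.292]
ee_rot: [0.993, 0.115, -0.0, -0.0]
ft_force: [0.2, 0.2, -0.2]
grip_width: 0.47
grasp_force: 0.0
```

Request:
{"name": "apply_moves", "arguments": {
  "series": [21,-25,0,0,0,0,21,-25,0,0,0,0,21,-25,0,0,0,0,21,-25,0,0,0,0,21,-25,0,0,0,0,21,-25,0,0,0,0,21,-25,0,0,0,0,21,-25,0,0,0,0]
}}

```text
time_s: 1.43
ee_pos: [0.3786, -0.141, 0.2922]
ee_rot: [0.993, 0.115, -0.0, 0.0]
ft_force: [0.8, 0.3, -0.3]
grip_width: 0.007
grasp_force: 0.0
```

Request:
{"name": "apply_moves", "arguments": {
  "series": [21,-25,0,0,0,0,21,-25,0,0,0,0,21,-25,0,0,0,0,21,-25,0,0,0,0,21,-25,0,0,0,0,21,-25,0,0,0,0,0,0,0,0,0,-5,0,0,0,0,0,-5]
}}

```text
time_s: 2.1
ee_pos: [0.4673, 0.0345, 0.2919]
ee_rot: [0.979, 0.205, -0.0, -0.001]
ft_force: [0.1, -0.0, 0.0]
grip_width: 0.003
grasp_force: 0.0
```

```bash
cat > where.py <<'E'
from m import *
C=np.array([.5935,.0398])
def where(C=C):
    s=bot.read_state();Rm=R.from_quat(s['ee_rot']).as_matrix(); d=s['ee_pos'][:2]-C
    print('t_s',s['time_s'],'t',(d@Rm[:2,0]*1e3).round(1),'perp',(-d@Rm[:2,1]*1e3).round(1),'z',s['ee_pos'][2].round(4),'yaw',np.degrees(np.arctan2(Rm[1,0],Rm[0,0])).round(2))
E
python3 - <<'E'
from where import *
where()
im,d,K,T,p=snap('wrist','pics/w1.png')
print(T.round(3)); print(wheel(im,K,T,C,60))
E
```

```text
t_s 2.1 t -117.7 perp 45.7 z 0.2919 yaw 23.6
[[ 0.399  0.878  0.262  0.538]
 [-0.917  0.383  0.113  0.066]
 [-0.001 -0.285  0.958  0.384]
 [ 0.     0.     0.     1.   ]]
(array([0.59486997, 0.04104971]), 0.06939739733934402, np.float64(5.1836119087499375), np.int64(957))
```

View pics/w1.png

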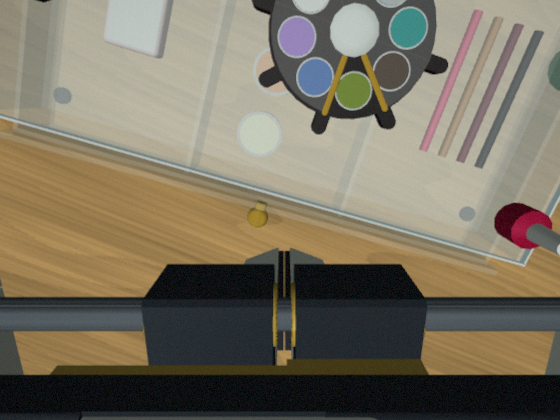

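The wrist view shows the palette hub at (355,30) and the fingertips at about (285,262). The tips look tapered, so I'll read their size from depth.

```bash
python3 - <<'E'
from where import *
z=np.load('pics/w1.npz');d,K=z['d'],z['K'];H=np.array(camera_params('wrist')['hand_eye'])
def tool(u,v):
    D=d[v,u];return (H@[ (u-K[0,2])/K[0,0]*D,-(v-K[1,2])/K[1,1]*D,-D,1])[:3]*1e3
for u,v in [(248,261),(256,261),(265,261),(276,256),(281,254),(281,262),(284,254),(288,262),(295,258),(305,261),(318,261),(200,268),(270,268),(200,290),(270,290),(281,275),(160,268),(285,249)]: print(u,v,d[v,u].round(3),tool(u,v).round(0))
E
```

```text
248 261 0.158 [ 10. -16.  53.]
256 261 0.156 [ 11. -13.  51.]
265 261 0.158 [11. -9. 52.]
276 256 0.162 [11. -4. 57.]
281 254 0.169 [ 9. -2. 63.]
281 262 0.159 [ 9. -2. 54.]
284 254 0.418 [-92.  -1. 293.]
288 262 0.16 [ 9.  1. 54.]
295 258 0.161 [11.  4. 55.]
305 261 0.156 [11.  8. 51.]
318 261 0.157 [11. 14. 52.]
200 268 0.092 [ 37. -22.  -8.]
270 268 0.093 [36. -4. -7.]
200 290 0.083 [ 36. -20. -18.]
270 290 0.082 [ 37.  -4. -19.]
281 275 0.148 [ 9. -2. 42.]
160 268 0.424 [-110. -144.  294.]
285 249 0.416 [-86.   0. 293.]
```

Request:
{"name": "apply_moves", "arguments": {
  "series": [24,-30,0,0,0,0,24,-30,0,0,0,0,0,0,30,0,0,0,0,0,30,0,0,0,0,0,30,0,0,0,0,0,30,0,0,0,0,0,10,0,0,0,0,0,0,0,0,0]
}}

```text
time_s: 2.82
ee_pos: [0.4859, 0.1054, 0.16]
ee_rot: [0.98, 0.2, -0.003, 0.0]
ft_force: [-0.5, -0.1, 0.6]
grip_width: 0.003
grasp_force: 0.0
```

```bash
sed -i 's/\[.5935,.0398\]/[.594,.0403]/' where.py; python3 -c "
from where import *
where()"
```

```text
t_s 2.8167 t -73.9 perp 102.2 z 0.16 yaw 23.08
```

Request:
{"name": "apply_moves", "arguments": {
  "series": [0,12,0,0,0,0,0,13,0,0,0,0,15,0,0,0,0,0,12,0,0,0,0,0,5,0,0,0,0,0,4,0,0,0,0,0,4,0,0,0,0,0,4,0,0,0,0,0]
}}

```text
time_s: 3.48
ee_pos: [0.5378, 0.1003, 0.1628]
ee_rot: [0.98, 0.201, 0.0, 0.0]
ft_force: [-1.9, 0.3, 0.2]
grip_width: 0.007
grasp_force: 0.8
```

Request:
{"name": "apply_moves", "arguments": {
  "series": [4,0,0,0,0,0,4,0,0,0,0,0,4,0,0,0,0,0,0,0,0,0,0,0]
}}

```text
time_s: 3.82
ee_pos: [0.5496, 0.1057, 0.1622]
ee_rot: [0.98, 0.201, 0.0, -0.0]
ft_force: [-0.2, -0.4, 1.3]
grip_width: 0.005
grasp_force: 0.2
```

```bash
python3 - <<'E'
from where import *
where()
im,d,K,T,p=snap('wrist','pics/w2.png'); im2,d,K,T,p=snap('top','pics/t2.png')
c=cv2.resize(im2[140:260,240:370],None,fx=3.5,fy=3.5,interpolation=cv2.INTER_CUBIC)
v=np.zeros((420,1015,3),np.uint8); v[:,:560]=im; v[:,560:]=c
cv2.imwrite('pics/v2.png',cv2.cvtColor(cv2.resize(v,(798,330)),cv2.COLOR_RGB2BGR))
E
```

```text
t_s 3.8167 t -15.1 perp 77.5 z 0.1622 yaw 23.18
```

View pics/v2.png

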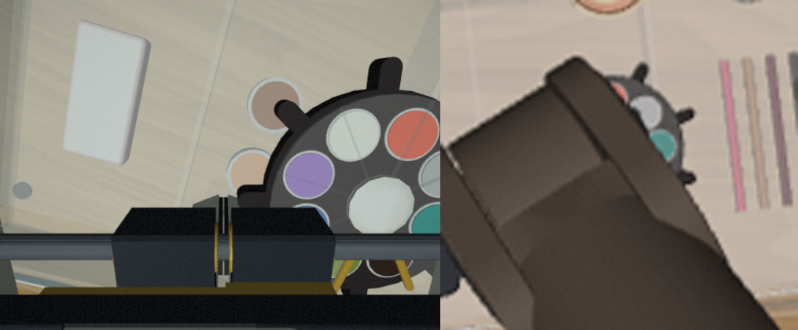

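The left half (wrist) shows the finger at (225,205) behind the left tab, with coral at (412,133). The wheel is visible while I push, so I'll track it through pan angles.

```bash
cat > trk.py <<'E'
from where import *
H={'coral':((0,9),(90,256)),'teal':((80,97),(90,256)),'lilac':((125,150),(50,256)),'blue':((105,122),(70,256)),'olive':((33,48),(80,256))}
off={'coral':0,'lilac':90,'blue':135,'olive':180,'teal':-90}
def trk(name='wrist'):
    where(); im,d,K,T,p=snap(name,'pics/last.png'); hsv=cv2.cvtColor(im,cv2.COLOR_RGB2HSV)
    for n,((a,b),(c,e)) in H.items():
        m=((hsv[...,0]>=a)&(hsv[...,0]<=b)&(hsv[...,1]>=c)&(hsv[...,2]>60)).astype(np.uint8)
        k,lab,st,ce=cv2.connectedComponentsWithStats(m)
        for i in range(1,k):
            if st[i,4]<40: continue
            q=onplane(K,T,ce[i],.118)[0,:2]-C; r=np.hypot(*q)*1e3
            if 31<r<43:
                w=np.degrees(np.arctan2(q[1],q[0]))-off[n]; print(n,st[i,4],'r',r.round(1),'wheel deg',((23.5-w+90)%360-270).round(1))
E
python3 -c "
from trk import *
trk()"
```

```text
t_s 3.9167 t -15.7 perp 77.4 z 0.1622 yaw 23.16
coral 2993 r 38.6 wheel deg -160.7
teal 1157 r 31.1 wheel deg -160.9
lilac 2609 r 38.6 wheel deg -156.1
olive 171 r 41.5 wheel deg -157.7
olive 110 r 38.2 wheel deg -171.1
```

Request:
{"name": "apply_moves", "arguments": {
  "series": [4,0,0,0,0,0,4,0,0,0,0,0,4,0,0,0,0,0,4,0,0,0,0,0,4,0,0,0,0,0,4,0,0,0,0,0,0,0,0,0,0,0,0,0,0,0,0,0]
}}

```text
time_s: 4.63
ee_pos: [0.5711, 0.1148, 0.1622]
ee_rot: [0.98, 0.201, 0.0, -0.0]
ft_force: [-0.7, 0.1, 0.4]
grip_width: 0.005
grasp_force: 0.2
```

```bash
python3 -c "
from trk import *
trk()"
```

```text
t_s 4.6333 t 8.3 perp 77.6 z 0.1622 yaw 23.16
coral 2224 r 37.0 wheel deg -140.7
teal 1674 r 34.7 wheel deg -139.3
lilac 2246 r 39.4 wheel deg -134.1
```

Request:
{"name": "apply_moves", "arguments": {
  "series": [0,-9,0,0,0,0,0,-16,0,0,0,0,-20,0,0,0,0,0,-25,0,0,0,0,0,-25,0,0,0,0,0,-12,0,0,0,0,0,0,0,0,0,0,0]
}}

```text
time_s: 5.27
ee_pos: [0.4827, 0.1046, 0.1621]
ee_rot: [0.98, 0.201, -0.001, 0.001]
ft_force: [-0.2, -1.4, -0.3]
grip_width: 0.01
grasp_force: 0.0
```

```bash
python3 -c "
from trk import *
trk()"
```

```text
t_s 5.2667 t -77.0 perp 103.0 z 0.1621 yaw 23.19
lilac 3423 r 37.8 wheel deg -139.8
blue 3499 r 37.8 wheel deg -135.9
olive 2904 r 36.1 wheel deg -135.9
```

The first click is in. Repeating.

Request:
{"name": "apply_moves", "arguments": {
  "series": [0,12,0,0,0,0,0,13,0,0,0,0,16,0,0,0,0,0,14,0,0,0,0,0,5,0,0,0,0,0,5,0,0,0,0,0,5,0,0,0,0,0,5,0,0,0,0,0]
}}

```text
time_s: 5.98
ee_pos: [0.5414, 0.1021, 0.1619]
ee_rot: [0.98, 0.201, -0.001, 0.0]
ft_force: [-1.3, 0.8, 0.3]
grip_width: 0.007
grasp_force: 0.9
```

Request:
{"name": "apply_moves", "arguments": {
  "series": [5,0,0,0,0,0,5,0,0,0,0,0,5,0,0,0,0,0,5,0,0,0,0,0,5,0,0,0,0,0,5,0,0,0,0,0,4,0,0,0,0,0,0,0,0,0,0,0]
}}

```text
time_s: 6.65
ee_pos: [0.5736, 0.1158, 0.1623]
ee_rot: [0.98, 0.201, 0.0, -0.0]
ft_force: [0.3, 0.2, -0.8]
grip_width: 0.004
grasp_force: 0.1
```

```bash
python3 -c "
from trk import *
trk()"
```

```text
t_s 6.65 t 11.0 perp 77.4 z 0.1623 yaw 23.15
coral 200 r 34.6 wheel deg -107.6
coral 81 r 36.2 wheel deg -76.0
lilac 2576 r 39.3 wheel deg -90.5
blue 2167 r 39.6 wheel deg -86.3
```

Request:
{"name": "apply_moves", "arguments": {
  "series": [-2,-9,0,0,0,0,0,-16,0,0,0,0,-20,0,0,0,0,0,-25,0,0,0,0,0,-25,0,0,0,0,0,-14,0,0,0,0,0,0,0,0,0,0,0]
}}

```text
time_s: 7.28
ee_pos: [0.4804, 0.1036, 0.1621]
ee_rot: [0.98, 0.201, -0.001, 0.001]
ft_force: [-0.7, 0.2, -0.7]
grip_width: 0.006
grasp_force: 0.0
```

```bash
python3 -c "
from trk import *
trk()"
```

```text
t_s 7.2833 t -79.5 perp 102.9 z 0.1621 yaw 23.19
teal 1076 r 37.0 wheel deg -87.0
blue 2855 r 36.8 wheel deg -95.6
olive 3495 r 37.6 wheel deg -90.1
```

Request:
{"name": "apply_moves", "arguments": {
  "series": [0,12,0,0,0,0,0,13,0,0,0,0,16,0,0,0,0,0,14,0,0,0,0,0,5,0,0,0,0,0,5,0,0,0,0,0,5,0,0,0,0,0,5,0,0,0,0,0]
}}

```text
time_s: 8.0
ee_pos: [0.5395, 0.1014, 0.1619]
ee_rot: [0.98, 0.201, -0.001, 0.0]
ft_force: [-2.5, 0.3, -0.7]
grip_width: 0.004
grasp_force: 0.9
```

Second click is in at -90°. Third sweep under way, currently near t≈-26.

Request:
{"name": "apply_moves", "arguments": {
  "series": [5,0,0,0,0,0,5,0,0,0,0,0,5,0,0,0,0,0,5,0,0,0,0,0,5,0,0,0,0,0,5,0,0,0,0,0,4,0,0,0,0,0,0,0,0,0,0,0]
}}

```text
time_s: 8.67
ee_pos: [0.5718, 0.1149, 0.1623]
ee_rot: [0.98, 0.201, 0.0, -0.0]
ft_force: [-0.3, -0.3, 0.2]
grip_width: 0.007
grasp_force: 0.1
```

Request:
{"name": "apply_moves", "arguments": {
  "series": [-2,-9,0,0,0,0,0,-16,0,0,0,0,-20,0,0,0,0,0,-25,0,0,0,0,0,-25,0,0,0,0,0,-12,0,0,0,0,0,0,0,0,0,0,0]
}}

```text
time_s: 9.25
ee_pos: [0.4807, 0.1038, 0.1621]
ee_rot: [0.98, 0.201, -0.001, 0.001]
ft_force: [0.5, -0.5, 0.1]
grip_width: 0.006
grasp_force: 0.0
```

```bash
python3 -c "
from trk import *
trk()"
```

```text
t_s 9.25 t -79.2 perp 102.9 z 0.1621 yaw 23.19
teal 3008 r 35.7 wheel deg -45.4
olive 2858 r 36.9 wheel deg -50.3
```

Third click is in at -45°. One more, by the same sweep.

Request:
{"name": "apply_moves", "arguments": {
  "series": [0,12,0,0,0,0,0,13,0,0,0,0,16,0,0,0,0,0,14,0,0,0,0,0,5,0,0,0,0,0,5,0,0,0,0,0,5,0,0,0,0,0,5,0,0,0,0,0]
}}

```text
time_s: 9.97
ee_pos: [0.5395, 0.1014, 0.1619]
ee_rot: [0.98, 0.201, -0.001, 0.0]
ft_force: [-2.2, 1.1, -0.7]
grip_width: 0.008
grasp_force: 0.9
```

Request:
{"name": "apply_moves", "arguments": {
  "series": [5,0,0,0,0,0,5,0,0,0,0,0,5,0,0,0,0,0,5,0,0,0,0,0,5,0,0,0,0,0,5,0,0,0,0,0,4,0,0,0,0,0,0,0,0,0,0,0]
}}

```text
time_s: 10.63
ee_pos: [0.5718, 0.1149, 0.1623]
ee_rot: [0.98, 0.201, 0.0, -0.0]
ft_force: [-0.4, 0.2, 1.1]
grip_width: 0.007
grasp_force: 0.1
```

Request:
{"name": "apply_moves", "arguments": {
  "series": [-2,-9,0,0,0,0,0,-16,0,0,0,0,-20,0,0,0,0,0,-25,0,0,0,0,0,-25,0,0,0,0,0,-12,0,0,0,0,0,0,0,0,0,0,0]
}}

```text
time_s: 11.22
ee_pos: [0.4807, 0.1038, 0.1621]
ee_rot: [0.98, 0.201, -0.001, 0.001]
ft_force: [-0.3, -0.1, -0.2]
grip_width: 0.003
grasp_force: 0.0
```

```bash
python3 -c "
from trk import *
trk()"
```

```text
t_s 11.2167 t -79.2 perp 102.9 z 0.1621 yaw 23.19
coral 1107 r 36.9 wheel deg 3.0
teal 3544 r 37.5 wheel deg 0.1
```

View pics/last.png

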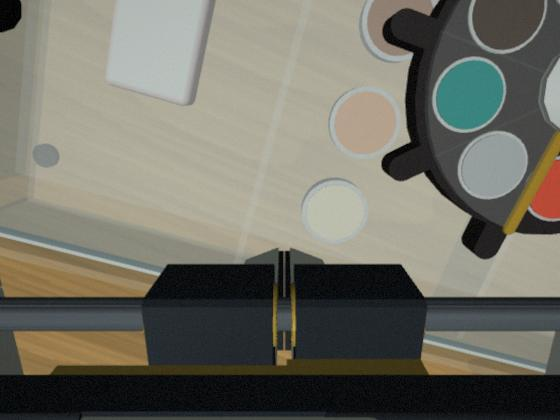

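Coral (548,190) now sits beyond the brass edge, in the opening. The gripper is clear of everything, so I'll lift away a little and hand in.

Request:
{"name": "apply_moves", "arguments": {
  "series": [0,0,-20,0,0,0,0,0,-20,0,0,0,0,0,-20,0,0,0,0,0,0,0,0,0,0,0,0,0,0,0]
}}

```text
time_s: 11.68
ee_pos: [0.4852, 0.1055, 0.2233]
ee_rot: [0.98, 0.201, 0.002, -0.0]
ft_force: [0.8, -0.9, 0.0]
grip_width: 0.006
grasp_force: 0.0
```

```bash
python3 -c "
from trk import *
trk()
print(bot.sign_off())"
```

```text
t_s 11.6833 t -74.4 perp 102.8 z 0.2233 yaw 23.17
coral 1340 r 34.9 wheel deg -3.8
teal 1613 r 37.5 wheel deg -0.0
lilac 1098 r 33.1 wheel deg -6.8
blue 1824 r 38.1 wheel deg -6.9
olive 1869 r 39.2 wheel deg -4.3
the job is handed in; nothing more can be done
None
```

The job is handed in at about 12 s: four light flicks clicked the wheel round, and the camera shows coral seated under the opening (wheel within a few degrees of 0) with the gripper clear. The hand-in returned no verdict.

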